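# Stroke-check the curved safety strip of a test press

### The arm

A 6-joint arm with a two-finger parallel gripper is mounted at the origin on the work surface. World frame = base frame: x ahead of the robot, y to its left, z up, the work surface at z = 0. Lengths are in m, angles in rad, forces in N, time in s.
With the tool pointing down it reaches from about 0.375 to 0.925 m from the base axis. Payload 5.7 kg.
Tool frame: the origin (TCP) lies midway between the tips of the shut fingers; the grasp point (between the pads) lies 19 mm behind it; z points along the fingers, y is the line along which they close (so a half turn about z gives the same grasp; the last joint's range is limited). The gripper opens to 85 mm and grips with 20 to 120 N. Pads are 22 mm wide; open, the fingers measure 114 mm over their backs; the gripper's body (76 mm by 85 mm) begins 54 mm behind the grasp point. The pads swing forward as they close: fully open they stand 13 mm farther back than shut.
Start: joints at [1.168, 0.359, 1.51, -0, 1.272, -0.115], TCP at [0.17, 0.575, 0.231] pointing down, gripper open.
Joint ranges: [-2.97, 2.97], [-1.01, 2.36], [0.21, 2.38], [-0.96, 4.11], [0.2, 2.71], [-2.98, 2.98]. Speed limits (rad/s): [2.39, 2.39, 3.14, 3.14, 3.14, 3.14].

### API

Orientations are given as a 3x3 rotation matrix whose columns are the frame's x, y, z axes.
In Python, from cell import env gives the robot as it stands.
- The arm moves only by the tool carry_out, never from a script. Its arguments are lists of equal length, an entry for each row: "linear": the shift along the world's x, y, z in mm, a list of three; "yaw": the turn about the world's z in rad. In form: {"linear": [[dx, dy, dz], ...], "yaw": [yaw, ...]}. A call has exactly 5 rows; each row is the pose to reach, as a shift and turn from the pose commanded when the call began; what a row does not reach only later rows make up. A row lasts 1/12 s, in which the tool goes at most 41.7 mm and 7.16 degrees, less where a joint would pass 70% of its speed; a pose out of reach is approached as far as the arm can. A call with a gripper value outside its range is refused whole. "jaw" is the finger opening in mm, from 0 to 85.4, set as the call begins (left out, the last holds). The fingers move at their own pace and stop on an object; "grip_force" is the grip in N (left out, the last holds). Time passes only in rows, so rows that repeat a pose let the fingers close, or fill a call up. It gives the time, the measured TCP pose, the force, the opening and the grip force at its end, in the units of the state.
- env.read_state(): the state, without advancing time (a new reading comes with each control period).
- env.get_image(name): name is "scene" or "top" or "wrist"; returns a dict with "frame" (384x512x3 uint8, blue, green, red), "fovy" (degrees; the focal length in pixels is half the picture's height over the tangent of half this angle, whatever the lens; pixels are square), "cx", "cy" (the principal point, pixels), "position" and "attitude" of the camera in the world. Camera axes: x right, y down, z forward; pixel columns grow to the right and rows downward; lengths in m; the calibration is good to about 2 mm. A picture is of the moment at which its call begins. There is no depth.
- env.finish_job(): hands the job in; it is judged then, once.
Trained networks look in a picture, given as the dict that the camera call returned (one of the last four; its "shot" number tells which), for a name from the list of things; names that differ only in an ending like _2 or _b are one class to them, and where a whole thing is asked for, a point or a joint stands for the part that bears it (a point fixed in the world has none). Each returns a list of dicts, best first, with "confidence" (0 to 1); they miss things now and then, are a little off and sometimes report something else, mostly with a low value. They report only what shows in the picture. A call takes as long as a camera call.
- env.regions_of(picture, thing): "mask" (384x512 bool, what is visible of it) and "uv" ([column, row] in pixels, amid what is visible of it).
The state is a dict: "clock": time; "q": joint angles; "qvel": joint speeds; "joint_torque": joint torques, N m; "position": TCP position; "tcp_rot": TCP orientation; "force": force on the tool from outside, world axes, zero at the start; "moment": the same for the moment, N m; "width": opening from 0.0 (shut) to 1.0 (fully open); "gripper_force": force on a finger pad.
Only numpy, scipy, OpenCV 4.12 (cv2) and the standard library are available. Lean on these libraries where they do the work, as an engineer would, in place of code of your own. Each camera call takes 0.05 s, during which the arm holds its last target. There are 200 camera calls.

### The job

Check the test press's sprung safety strip: with the fingers shut and pointing down, press your fingertips lightly on the black line at its red end, then run them along the curved strip over all five black lines to the line at the green end, and there lift off so that the strip springs back up. Keep the strip clearly pressed in all the way without letting it up between the lines and without pushing it down to its stop, start directly above the red end rather than skimming low over the middle, and leave everything else on the plate and bench where it is.

Things in the scene. Friction and masses are not known exactly. Their poses are not given: they have to be found in the camera images.
- strip_unit: Fixed dark plate 150 x 240 x 20 mm (x, y, z) carrying the safety strip; turned any way round. Origin at bench height; it spans x -85 to +65, y -120 to +120 mm. The strip is an arc of radius 120 mm about plate point (-95, 0), bulging to +x, red end to +y, green end to -y; under it a cream rib 28 mm wide, top 30 mm above the bench. Red and green patches lie beside the ends.
- safety_bar (a joint): How far the strip is pressed down, m: 0 = up, 0.012 = on its stop. One stiff curved bar 18 mm wide, yellow with red and green ends; it sinks level over its whole length wherever pressed. Flat top 46 mm above the bench at rest. It starts to move at about 1 N, then 0.8 N per mm (5 N at 5 mm, 10.6 N at the stop), and springs back when let go.
- mark1 (a point): Point on the centre line of the strip's top surface at black cross line 1 of 5 (red end, start); it sinks with the strip. Lines are 5 mm wide, 47 mm apart along the arc (46 mm straight); the coloured end runs about 7 mm beyond the outer lines.
- mark2 (a point): Point on the centre line of the strip's top surface at black cross line 2 of 5 (second); it sinks with the strip. Lines are 5 mm wide, 47 mm apart along the arc (46 mm straight); the coloured end runs about 7 mm beyond the outer lines.
- mark3 (a point): Point on the centre line of the strip's top surface at black cross line 3 of 5 (middle); it sinks with the strip. Lines are 5 mm wide, 47 mm apart along the arc (46 mm straight); the coloured end runs about 7 mm beyond the outer lines.
- mark4 (a point): Point on the centre line of the strip's top surface at black cross line 4 of 5 (fourth); it sinks with the strip. Lines are 5 mm wide, 47 mm apart along the arc (46 mm straight); the coloured end runs about 7 mm beyond the outer lines.
- mark5 (a point): Point on the centre line of the strip's top surface at black cross line 5 of 5 (green end, finish); it sinks with the strip. Lines are 5 mm wide, 47 mm apart along the arc (46 mm straight); the coloured end runs about 7 mm beyond the outer lines.
- spacer: Loose white plastic ring 32 mm across, 30 mm high, standing on the mounting plate on the hollow side of the arc; origin at the centre of its underside. To be left alone.
- connector: Loose black connector 22 x 30 mm, 30 mm high with a brass top, standing on the mounting plate on the hollow side of the arc; origin under its centre. To be left alone.
- scanner: Loose white bar-code reader lying on the bench, about 185 mm long, up to 62 mm wide and 50 mm high, its head towards its +x; origin under the middle of its handle. To be left alone.
- circuit_board: Loose green circuit board lying flat on the bench, 100 x 130 mm, 19 mm high with its parts; origin under its centre. To be left alone.
- screwdriver: Loose screwdriver with red handle, about 200 mm long, lying on the bench beyond the strip; origin on the bench under the tool. To be left alone.
- cleaner: Closed blue bottle with red cap, 56 mm across, 130 mm high, standing on the bench; origin at the centre of its underside. To be left alone.
- pin_tray: Loose black open parts tray 120 x 160 x 35 mm on the bench; origin at the centre of its underside. To be left alone.

How it is judged:
On the way, in this order (a step that is already met when the one before it is completed fails the run):
1. the strip is pressed in at least 1.5 mm with the fingertips over the red line (value of joint safety_bar above 0.0015 m and horizontal distance between the grasp point and mark1 below 0.015 m and contact force between the fingers and strip_unit above 0.2 N), for 0.1 s.
2. the strip is pressed in at least 1.5 mm with the fingertips over the second line (value of joint safety_bar above 0.0015 m and horizontal distance between the grasp point and mark2 below 0.015 m and contact force between the fingers and strip_unit above 0.2 N), for 0.04 s.
3. the strip is pressed in at least 1.5 mm with the fingertips over the middle line (value of joint safety_bar above 0.0015 m and horizontal distance between the grasp point and mark3 below 0.015 m and contact force between the fingers and strip_unit above 0.2 N), for 0.04 s.
4. the strip is pressed in at least 1.5 mm with the fingertips over the fourth line (value of joint safety_bar above 0.0015 m and horizontal distance between the grasp point and mark4 below 0.015 m and contact force between the fingers and strip_unit above 0.2 N), for 0.04 s.
5. the strip is pressed in at least 1.5 mm with the fingertips over the green line (value of joint safety_bar above 0.0015 m and horizontal distance between the grasp point and mark5 below 0.015 m and contact force between the fingers and strip_unit above 0.2 N), for 0.1 s.
At the end, for the whole second after the job is handed in: After the stroke from red to green, the strip is back up (within 1 mm of rest), and the loose things stand where they stood (within 12 mm on the plate, 20 mm on the bench) (value of joint safety_bar below 0.001 m and distance of each of spacer, connector from where it was at the start of the episode below 0.012 m and distance of each of scanner, circuit_board, screwdriver, cleaner, pin_tray from where it was at the start of the episode below 0.02 m and angle between cleaner's own z axis and vertical below 0.15 rad); the robot touches nothing.
It fails at once if the strip is pushed right down to its stop (more than 11 mm) (value of joint safety_bar above 0.011 m).
It fails at once if the unit is pressed harder than 20 N (contact force between any of the fingers, the arm and strip_unit above 20 N).
It fails at once if the strip is up while the fingertips are close above its second, middle or fourth line (value of joint safety_bar below 0.0005 m and (distance between the grasp point and mark2 below 0.032 m or distance between the grasp point and mark3 below 0.032 m or distance between the grasp point and mark4 below 0.032 m)).
It fails at once if a loose thing is moved or lifted (distance of any of spacer, connector from where it was at the start of the episode above 0.012 m or distance of any of scanner, circuit_board, screwdriver, cleaner, pin_tray from where it was at the start of the episode above 0.02 m).
It also fails if it takes over 42 s, if anything falls off the work surface, if the arm or the gripper's body presses on something with over 40 N, if the wrist force passes 120 N, or if a joint passes its speed limit or range.

## Working session

There is one attempt and no reset: what is moved stays moved. The work goes in short steps, Python scripts to look and compute and a tool call to move; the robot and the scene stay as the last step left them, time stands still between calls to the robot, and variables do not carry over. Pictures are saved under pics/ and viewed, at most 10 in all, crops included, and the job is handed in when it is done.

Besides the shell and the picture viewer there is one more tool, called after ">>>" in YAML: its name, and indented under it one key for each argument. carry_out: Moves the arm, as the interface text tells. Its arguments: {"type":"object","properties":{"linear":{"type":"array","items":{"type":"array","items":{"type":"number"}}},"yaw":{"type":"array","items":{"type":"number"}},"jaw":{"type":"number"},"grip_force":{"type":"number"}},"required":["linear","yaw"]}

```bash
mkdir -p pics
cat > h.py <<'E'
import numpy as np, cv2
from cell import env
def ray(p,uv,z):
    f=p["frame"].shape[0]/2/np.tan(np.radians(p["fovy"])/2)
    R=np.array(p["attitude"]);o=np.array(p["position"])
    d=R@np.array([(uv[0]-p["cx"])/f,(uv[1]-p["cy"])/f,1.])
    return o+d*(z-o[2])/d[2]
def proj(p,X):
    f=p["frame"].shape[0]/2/np.tan(np.radians(p["fovy"])/2)
    c=np.array(p["attitude"]).T@(np.array(X)-np.array(p["position"]))
    return np.array([p["cx"]+f*c[0]/c[2],p["cy"]+f*c[1]/c[2]])
E
python3 - <<'E'
from h import *
s=env.read_state();print(s["clock"],s["position"],s["force"],s["width"]);print(np.round(s["tcp_rot"],3))
ims=[]
for n in("top","scene"):
    p=env.get_image(n);ims.append(p["frame"]);print(n,p["position"],p["fovy"])
    for t,z in(("strip_unit",.02),("safety_bar",.046),("mark1",.046),("mark5",.046),("spacer",.05),("connector",.05),("cleaner",.1)):
        r=env.regions_of(p,t)
        for a in r[:1]:print(t,round(a["confidence"],2),a["uv"],a["mask"].sum(),np.round(ray(p,a["uv"],z),3))
    if n=="top":cv2.imwrite("pics/top.png",cv2.resize(p["frame"],(800,600)))
    else:cv2.imwrite("pics/scene.png",p["frame"])
E
```

```text
0.0 [0.17003518 0.57467056 0.23044391] [-0.00415903 -0.07205734  0.30472517] 1.0012038814325717
[[-0.959  0.284 -0.001]
 [ 0.284  0.959 -0.002]
 [ 0.    -0.002 -1.   ]]
top [ 0.41433215 -0.00751705  1.41414675] 49.52696438069329
strip_unit 0.81 [241.1, 223.0] 3021 [0.552 0.025 0.02 ]
safety_bar 0.8 [241.8, 213.7] 373 [0.581 0.022 0.046]
mark1 0.85 [241.2, 211.1] 357 [0.589 0.024 0.046]
mark5 0.85 [241.2, 211.1] 357 [0.589 0.024 0.046]
spacer 0.4 [235.1, 233.0] 60 [0.517 0.044 0.05 ]
cleaner 0.61 [352.6, 179.4] 356 [ 0.681 -0.337  0.1  ]
scene [1.42101043 0.43784778 0.76170851] 51.30355236247066
strip_unit 0.56 [262.4, 198.2] 2597 [0.588 0.041 0.02 ]
safety_bar 0.75 [259.5, 195.2] 444 [0.609 0.042 0.046]
mark1 0.65 [261.8, 194.6] 547 [0.603 0.046 0.046]
mark5 0.65 [261.8, 194.6] 547 [0.603 0.046 0.046]
spacer 0.49 [275.1, 180.3] 120 [0.528 0.054 0.05 ]
connector 0.71 [271.7, 180.8] 133 [0.535 0.046 0.05 ]
cleaner 0.97 [130.9, 173.7] 674 [ 0.742 -0.305  0.1  ]
```

View pics/top.png

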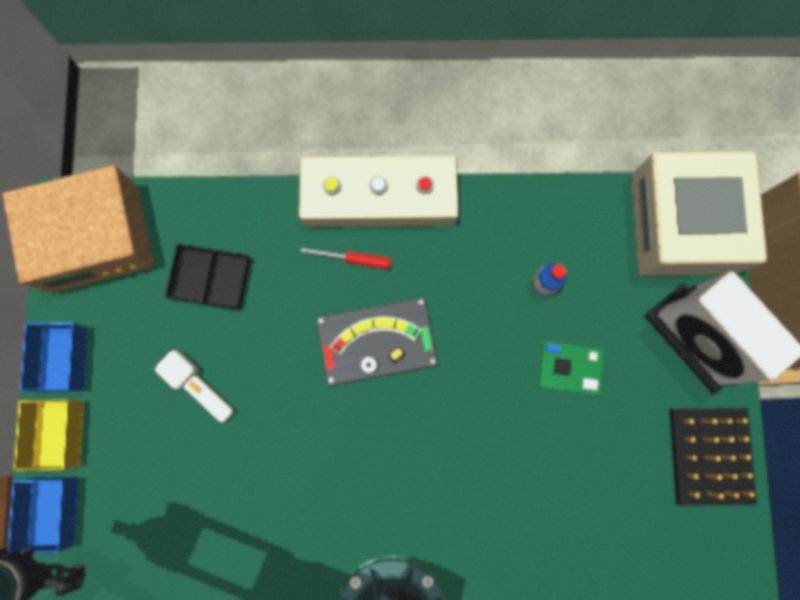

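View pics/scene.png

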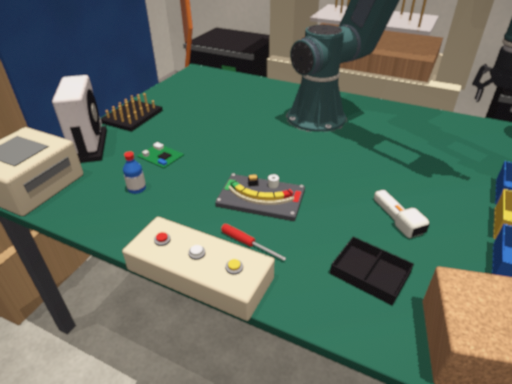

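Top view (800x600): plate corners at about (318,320), (421,300), (437,364), (331,383). The strip's red end is at about (337,346) and the green end at (420,329), so plate +x points roughly along world +x. I'll fit the plate pose and check the wrist camera.

Run:
```python
from h import *
p=env.get_image("top")
pix=np.array([[318,320],[421,300],[437,364],[331,383]])*.64
W=np.array([ray(p,u,.02)[:2] for u in pix])
P=np.array([[.065,.12],[.065,-.12],[-.085,-.12],[-.085,.12]])
a=P-P.mean(0);b=W-W.mean(0)
th=np.arctan2((a[:,0]*b[:,1]-a[:,1]*b[:,0]).sum(),(a*b).sum())
R=np.array([[np.cos(th),-np.sin(th)],[np.sin(th),np.cos(th)]]);t=W.mean(0)-R@P.mean(0)
print(th,t,np.round(W,3),np.round((P@R.T+t-W)*1e3))
for k in range(5):
    f=(2-k)*47/120.;m=np.array([-.095+.12*np.cos(f),.12*np.sin(f)]);print(np.round(R@m+t,3))
w=env.get_image("wrist");s=env.read_state()
Rt=np.array(s["tcp_rot"]);print("cam in tcp",Rt.T@(np.array(w["position"])-s["position"]),np.round(Rt.T@np.array(w["attitude"]),3),w["fovy"])
```

```text
0.18623729897103783 [0.57727569 0.02669122] [[ 0.616  0.152]
 [ 0.657 -0.072]
 [ 0.518 -0.104]
 [ 0.479  0.123]] [[ 3.  5.]
 [ 6. -7.]
 [-2. -3.]
 [-8.  6.]]
[0.552 0.108]
[0.584 0.075]
[0.602 0.031]
[ 0.601 -0.015]
[ 0.583 -0.058]
cam in tcp [ 8.04115293e-02 -6.42130595e-05 -1.42605482e-01] [[ 0.    -0.951 -0.31 ]
 [ 1.     0.001 -0.001]
 [ 0.001 -0.31   0.951]] 58.77108203016476
```

>>> carry_out:
  linear:
    - [24,-33,10]
    - [48,-66,20]
    - [72,-99,20]
    - [96,-132,20]
    - [120,-165,20]
  yaw: [0.1,0.2,0.3,0.4,0.47]
  jaw: 0

```text
clock: 1.32
position: [0.291, 0.4089, 0.2516]
tcp_rot: [[-0.982, -0.187, 0.001], [-0.187, 0.982, 0.001], [-0.001, 0.0, -1.0]]
force: [1.8, -0.3, 0.5]
width: 0.3
gripper_force: 0.0
```

>>> carry_out:
  linear:
    - [24,-33,0]
    - [48,-66,0]
    - [72,-99,0]
    - [96,-132,0]
    - [120,-165,0]
  yaw: [0,0,0,0,0]

```text
clock: 1.73
position: [0.4111, 0.2435, 0.2516]
tcp_rot: [[-0.983, -0.181, 0.001], [-0.181, 0.983, 0.0], [-0.001, 0.0, -1.0]]
force: [1.2, 1.0, 0.6]
width: -0.002
gripper_force: 0.0
```

>>> carry_out:
  linear:
    - [24,-33,0]
    - [48,-66,0]
    - [72,-99,0]
    - [96,-132,0]
    - [120,-165,0]
  yaw: [0,0,0,0,0]

```text
clock: 2.15
position: [0.5312, 0.0783, 0.2515]
tcp_rot: [[-0.984, -0.181, 0.0], [-0.181, 0.984, 0.0], [-0.0, -0.0, -1.0]]
force: [0.8, 1.5, -0.4]
width: -0.002
gripper_force: 0.0
```

>>> carry_out:
  linear:
    - [20,-25,0]
    - [30,-50,0]
    - [30,-50,0]
    - [30,-50,0]
    - [30,-50,0]
  yaw: [0,0,0,0,0]

```text
clock: 2.57
position: [0.5598, 0.0306, 0.2511]
tcp_rot: [[-0.984, -0.181, -0.001], [-0.181, 0.984, 0.0], [0.001, 0.001, -1.0]]
force: [-1.3, 0.9, -0.2]
width: 0.0
gripper_force: 0.0
```

Run:
```python
from h import *
s=env.read_state();print(s["clock"],s["position"],s["force"],s["width"],s["q"]);print(np.round(s["tcp_rot"],3))
p=env.get_image("wrist");np.save("w.npy",p,allow_pickle=True)
cv2.imwrite("pics/w1.png",cv2.resize(p["frame"],(800,600)))
for t in("strip_unit","safety_bar","spacer","connector"):
    for a in env.regions_of(p,t)[:1]:print(t,round(a["confidence"],2),a["uv"],a["mask"].sum())
```

```text
2.5667 [0.55976265 0.03062842 0.25106605] [-1.27677698  0.9022347  -0.19898124] 0.0004939297110170515 [-6.88344662e-02  2.85056349e-01  1.56967357e+00  4.37120974e-04
  1.28773742e+00 -1.82145105e+00]
[[-0.984 -0.181 -0.001]
 [-0.181  0.984  0.   ]
 [ 0.001  0.001 -1.   ]]
strip_unit 0.89 [253.3, 160.7] 25985
safety_bar 0.86 [251.5, 187.4] 3929
spacer 0.55 [277.1, 127.6] 708
connector 0.91 [217.7, 134.5] 707
```

View pics/w1.png

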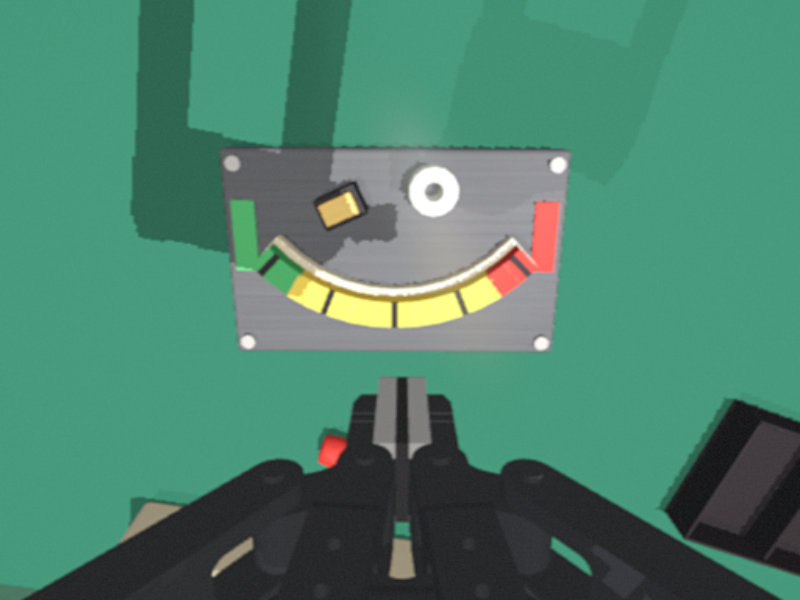

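Wrist view (800x600): black lines 1–5 are at about (519,263), (461,302), (394,314), (328,302) and (269,262). The spacer top is at (433,191) and the connector top at (340,207).

Run:
```python
from h import *
p=np.load("w.npy",allow_pickle=True).item()
px=np.array([[519,263],[461,302],[394,314],[328,302],[269,262]])*.64
M=np.array([ray(p,u,.046)[:2] for u in px])
f=(2-np.arange(5))*47/120.
P=np.c_[-.095+.12*np.cos(f),.12*np.sin(f)]
def fit(P,W):
    a=P-P.mean(0);b=W-W.mean(0)
    th=np.arctan2((a[:,0]*b[:,1]-a[:,1]*b[:,0]).sum(),(a*b).sum())
    R=np.array([[np.cos(th),-np.sin(th)],[np.sin(th),np.cos(th)]]);return th,R,W.mean(0)-R@P.mean(0)
th,R,t=fit(P,M);F=P@R.T+t
print(th,t,"\nM",np.round(M,4).tolist(),"\nfit",np.round(F,4).tolist(),"\nres mm",np.round((F-M)*1e3,1).tolist())
for n,u,z in(("spacer",[433,191],.05),("conn",[340,207],.05),("scrTL",[231,163],.02),("scrTR",[558,165],.02),("scrBR",[541,344],.02),("scrBL",[248,342],.02)):
    w=ray(p,np.array(u)*.64,z)[:2];l=R.T@(w-t);print(n,np.round(w,3),"plate",np.round(l,3),"r",np.hypot(l[0]+.095,l[1]))
ff=np.linspace(f[0],f[4],17)
A=np.c_[-.095+.12*np.cos(ff),.12*np.sin(ff)]@R.T+t
print(np.round((A-A[0])*1e3,1).tolist())
```

```text
0.17894256250196722 [0.57830701 0.02909873] 
M [[0.5525, 0.1096], [0.5865, 0.0772], [0.6035, 0.0335], [0.6031, -0.0127], [0.5822, -0.0556]] 
fit [[0.5534, 0.1106], [0.5858, 0.077], [0.6029, 0.0335], [0.6021, -0.0131], [0.5836, -0.056]] 
res mm [[0.9, 1.0], [-0.7, -0.2], [-0.6, 0.1], [-1.0, -0.4], [1.4, -0.4]]
spacer [0.516 0.043] plate [-0.059  0.025] r 0.04372206097444385
conn [ 0.537 -0.014] plate [-0.049 -0.035] r 0.05785766217147174
scrTL [ 0.525 -0.094] plate [-0.074 -0.111] r 0.11338227463434225
scrTR [0.486 0.126] plate [-0.073  0.111] r 0.11352303964756286
scrBR [0.616 0.149] plate [0.059 0.111] r 0.18946348338975355
scrBL [ 0.655 -0.07 ] plate [ 0.058 -0.111] r 0.18884726798047713
[[0.0, 0.0], [9.3, -7.2], [17.8, -15.2], [25.6, -24.1], [32.4, -33.6], [38.2, -43.8], [43.1, -54.5], [46.8, -65.7], [49.5, -77.1], [51.0, -88.7], [51.4, -100.5], [50.6, -112.2], [48.7, -123.8], [45.7, -135.1], [41.5, -146.1], [36.3, -156.7], [30.1, -166.7]]
```

>>> carry_out:
  linear:
    - [-3,40,0]
    - [-6,80,0]
    - [-6,80,-40]
    - [-6,80,-80]
    - [-6,80,-120]
  yaw: [0,0,0,0,0]

```text
clock: 3.23
position: [0.5548, 0.1121, 0.1312]
tcp_rot: [[-0.983, -0.184, 0.004], [-0.184, 0.983, 0.0], [-0.004, -0.0, -1.0]]
force: [0.5, -0.2, -0.5]
width: -0.0
gripper_force: 0.0
```

>>> carry_out:
  linear:
    - [0,0,-30]
    - [0,0,-55]
    - [0,0,-70]
    - [0,0,-75]
    - [0,0,-75]
  yaw: [0,0,0,0,0]

```text
clock: 3.65
position: [0.5531, 0.1107, 0.0552]
tcp_rot: [[-0.983, -0.182, -0.003], [-0.182, 0.983, -0.0], [0.003, 0.0, -1.0]]
force: [1.0, 0.1, 0.9]
width: 0.0
gripper_force: 0.0
```

Run:
```python
from h import *
s=env.read_state();print(s["position"],s["force"])
p=env.get_image("wrist");cv2.imwrite("pics/w2.png",p["frame"])
print(proj(p,[.5534,.1106,.046]),proj(p,[.5858,.077,.046]),proj(p,s["position"]))
```

```text
[0.55311218 0.11071825 0.05515252] [1.03528713 0.066844   0.86290199]
[256.31285453 251.22855336] [181.43024176 295.64801216] [256.62201211 259.94518425]
```

View pics/w2.png

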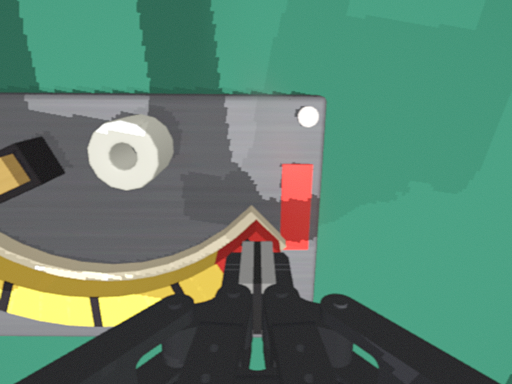

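The wrist view shows the fingertips over the red end at (256,250). Line 2 is at (180,293), against a predicted (181,296), so the alignment is good. Now press.

>>> carry_out:
  linear:
    - [0,0,-6]
    - [0,0,-10]
    - [0,0,-12]
    - [0,0,-14]
    - [0,0,-14]
  yaw: [0,0,0,0,0]

```text
clock: 4.12
position: [0.5551, 0.1104, 0.0427]
tcp_rot: [[-0.983, -0.181, 0.002], [-0.181, 0.983, 0.0], [-0.002, -0.0, -1.0]]
force: [0.5, 0.6, 3.4]
width: 0.003
gripper_force: 1.8
```

>>> carry_out:
  linear:
    - [0,0,0]
    - [0,0,0]
    - [0,0,0]
    - [0,0,0]
    - [0,0,0]
  yaw: [0,0,0,0,0]

```text
clock: 4.53
position: [0.5551, 0.1104, 0.0426]
tcp_rot: [[-0.983, -0.181, 0.002], [-0.181, 0.983, 0.0], [-0.002, -0.0, -1.0]]
force: [3.0, 0.4, 4.1]
width: 0.003
gripper_force: 1.9
```

>>> carry_out:
  linear:
    - [0,0,-2]
    - [9,-7,-2]
    - [18,-15,-2]
    - [26,-24,-2]
    - [32,-34,-2]
  yaw: [0,0,0,0,0]

```text
clock: 4.95
position: [0.5854, 0.0764, 0.0399]
tcp_rot: [[-0.983, -0.181, -0.003], [-0.181, 0.983, 0.001], [0.003, 0.001, -1.0]]
force: [-1.7, 3.5, 6.0]
width: 0.0
gripper_force: 3.0
```

>>> carry_out:
  linear:
    - [0,0,0.5]
    - [6,-10,0.5]
    - [11,-21,0.5]
    - [14,-32,0.5]
    - [17,-43.5,0.5]
  yaw: [0,0,0,0,0]

```text
clock: 5.37
position: [0.6024, 0.0328, 0.0404]
tcp_rot: [[-0.983, -0.181, -0.002], [-0.181, 0.983, 0.001], [0.002, 0.001, -1.0]]
force: [-0.7, 4.0, 6.8]
width: 0.001
gripper_force: 2.8
```

>>> carry_out:
  linear:
    - [0,0,0]
    - [1.5,-11.5,0]
    - [2,-23.5,0]
    - [1,-35,0]
    - [-1,-46.5,0]
  yaw: [0,0,0,0,0]

```text
clock: 5.78
position: [0.6021, -0.0138, 0.0406]
tcp_rot: [[-0.983, -0.181, -0.001], [-0.181, 0.983, 0.001], [0.001, 0.001, -1.0]]
force: [0.5, 3.1, 5.3]
width: -0.001
gripper_force: 2.7
```

Now to mark5 (0.5836, -0.056), hold, then lift.

>>> carry_out:
  linear:
    - [-3,-11,0]
    - [-7,-22,0]
    - [-12.5,-32.5,0]
    - [-18.5,-42.5,0]
    - [-18.5,-42.5,0]
  yaw: [0,0,0,0,0]

```text
clock: 6.2
position: [0.5828, -0.058, 0.0406]
tcp_rot: [[-0.984, -0.18, -0.001], [-0.18, 0.984, -0.001], [0.001, -0.0, -1.0]]
force: [-0.4, -3.7, 4.6]
width: 0.0
gripper_force: 2.7
```

>>> carry_out:
  linear:
    - [0,0,0]
    - [0,0,0]
    - [0,0,0]
    - [0,0,0]
    - [0,0,0]
  yaw: [0,0,0,0,0]

```text
clock: 6.62
position: [0.583, -0.0576, 0.0406]
tcp_rot: [[-0.983, -0.182, -0.002], [-0.182, 0.983, -0.002], [0.002, -0.001, -1.0]]
force: [-1.4, -3.9, 6.1]
width: 0.001
gripper_force: 2.7
```

>>> carry_out:
  linear:
    - [0,0,4]
    - [0,0,12]
    - [0,0,35]
    - [0,0,70]
    - [0,0,105]
  yaw: [0,0,0,0,0]

```text
clock: 7.03
position: [0.5817, -0.0557, 0.1457]
tcp_rot: [[-0.983, -0.181, -0.005], [-0.181, 0.983, 0.001], [0.005, 0.002, -1.0]]
force: [1.2, 0.2, -0.3]
width: 0.002
gripper_force: 0.0
```

>>> carry_out:
  linear:
    - [0,0,30]
    - [0,0,60]
    - [0,0,60]
    - [0,0,60]
    - [0,0,60]
  yaw: [0,0,0,0,0]

```text
clock: 7.45
position: [0.5828, -0.0559, 0.2053]
tcp_rot: [[-0.983, -0.181, -0.002], [-0.181, 0.983, 0.0], [0.001, 0.001, -1.0]]
force: [0.2, 0.3, 0.1]
width: 0.003
gripper_force: 0.0
```

Run:
```python
from h import *
p=env.get_image("wrist");cv2.imwrite("pics/w3.png",p["frame"]);print(env.read_state()["force"])
```

```text
[ 0.16459725  0.64007379 -0.25885563]
```

View pics/w3.png

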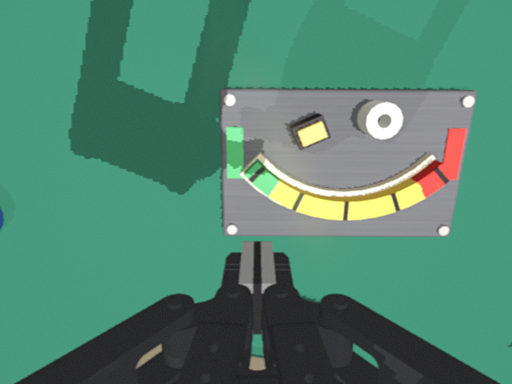

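The strip is back up, the spacer at (381,120) and connector at (311,131) are undisturbed, and the fingers are clear.

```bash
python3 -c "
from cell import env
print(env.finish_job())"
```

```text
the job is handed in; nothing more can be done
None
```

The job is handed in, with no verdict returned: I ran the fingertips from the red line to the green line with the strip held about 3–6 mm down, never at its stop, then lifted off; it sprang back up and the spacer and connector look unmoved.

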